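# Set up the height check: stand the carved tower and hang the gauge

### The job

Set up the carving bench's height check. First pick up the toppled wooden tower and stand it upright on the green square of the check stand; then take the yellow graduated gauge out of the leaning rack and hang it by its hole on the stand's hook, straight down and with the graduated face pointing outward (away from the post). Leave both hanging and standing still and do not disturb the other things on the bench.

Things in the scene. Friction and masses are not known exactly. Their poses are not given: they have to be found in the camera images.
- tower: Carved tower, 140 mm tall, 0.16 kg: brown foot 52x52x16 mm, pale square shaft 32x32 mm up to 110 mm, then a red cone roof (radius 21 mm at its eave). Starts lying on the bench on a flat side of the foot and the eave, roof roughly away from the robot. Origin: centre of the foot's underside; z runs from foot to roof, x and y square to the shaft's sides.
- gauge: Flat wooden plate 160 (z) x 90 (y) x 10 mm (x), 0.11 kg. Its +x side is the graduated face: yellow, black lines, red stripe; the back is bare wood. Starts in either rack slot, hole end up, leaning 30 deg from vertical, top towards the robot, graduated face up and away from the robot. Origin: middle of the lower edge, mid thickness; z towards the hole end. Pull it out along its z.
- gauge_hole (a point): Centre of the gauge's hanging hole, which goes right through: 30 mm wide (y), 38 mm high (z 107 to 145 mm from the gauge's origin, so this point is at 126 mm). A 15 mm bar is left above it and a 30 mm wide strip on each side. Axes as the gauge's.
- stand: Check stand, fixed; place and yaw vary. Brown base board 12 mm thick (x -65 to 135, y -90 to 220 mm); post 24 x 40 mm, 240 mm high, front face at x = 100 mm; a hook of 8 mm round steel bar points from it to the stand's -x, the outward direction. Origin: on the bench straight below the hook's seat; z up.
- hook_seat (a point): Top of the hook's bar where the gauge should hang, 214 mm above the bench; axes as the stand's. The bar (8 mm thick, its centre 4 mm lower) runs nearly level from here back to the post, 100 mm, rising 4 mm; outward it is level for 12 mm, then bends up to the tip.
- hook_tip (a point): Upturned free end of the hook: 26 mm outward (stand -x) of the seat and 12 mm above it; the metal reaches 4 mm beyond this point. Axes as the stand's.
- square (a point): Centre of the surface of the green square (126 x 126 mm) painted on the base board, 150 mm from the hook's seat along the stand's +y, 13 mm above the bench. Axes as the stand's.
- rack: Leaning rack, fixed, pale wood; place and yaw vary. Foot board 150 (x) x 250 (y) x 10 mm; two slanted slots at y = 60 and -60 mm, their bottoms at x = 30 mm, 30 mm up. A plate in it leans 30 deg, top towards the rack's -x; the lowest 40 mm of it are in the slot (14.5 mm wide); behind it a 30 mm wide middle strip supports it up to 90 mm; the rest is free. Origin: centre of the underside.
- template: Plain dark wooden plate without marks, same size and frame as the gauge, in the rack's other slot. Bystander.
- glue: White glue bottle with red cap, 60 mm diameter, 130 mm tall, origin at its foot. Bystander.
- offcut: Wood block 90 x 60 x 45 mm, origin under its centre. Bystander.
- mug: Blue mug 80 mm wide, 90 mm tall, origin at its foot. Bystander.
- mallet: Carver's mallet standing on its round head (64 mm diameter), handle up, 220 mm tall; origin at its foot. Bystander.
- gouge: Wood-handled gouge, 200 mm long, lying along its x. Bystander.
There are look-alikes about, which are no part of the job. There is more than one size of the gauge; the one meant has the size given above.

How it is judged:
By the outcome, as a careful person would: the job done as asked, in the order asked, and still so for the second after the job is handed in, with the robot touching nothing.
It also fails if it takes over 72 s, if anything falls off the work surface, if the arm or the gripper's body presses on something with over 40 N, if the wrist force passes 120 N, or if a joint passes its speed limit or range.

### The arm

A 6-joint arm with a two-finger parallel gripper is mounted at the origin on the work surface. World frame = base frame: x ahead of the robot, y to its left, z up, the work surface at z = 0. Lengths are in m, angles in rad, forces in N, time in s.
With the tool pointing down it reaches from about 0.275 to 0.825 m from the base axis. Payload 4.9 kg.
Tool frame: the origin (TCP) lies midway between the tips of the shut fingers; the grasp point (between the pads) lies 19 mm behind it (grip_point_offset is the distance from the TCP to the grasp point, in m); z points along the fingers, x is the direction in which the jaws open and shut, and the axes are right-handed (so a half turn about z gives the same grasp; the last joint's range is limited). The gripper opens to 85 mm and grips with 20 to 120 N. Pads are 22 mm wide; open, the fingers measure 114 mm over their backs; the gripper's body (76 mm by 85 mm) begins 54 mm behind the grasp point. The pads swing forward as they close: fully open they stand 13 mm farther back than shut.
Start: joints at [-1.342, 0.326, -0.193, 1.052, 0, 1.437], TCP at [0.195, -0.514, 0.231] pointing down, gripper open.
Joint ranges: [-2.65, 2.65], [-0.97, 1.79], [-1.3, 1.35], [-1.93, 2.1], [-1.47, 1.37], [-3.14, 3.14]. Speed limits (rad/s): [2.57, 2.57, 3.14, 3.14, 3.14, 3.14].

### API

Orientations are given as a rotation vector (axis times angle).
In Python, from cell import * gives the robot as it stands. Calls block until the motion is done:
- movep(position, orientation): joint-space move of the TCP to a pose.
- move_l(position, velocity=0.15, rot=None, until_force=None): straight line of the TCP; rot=None keeps the orientation; velocity is the mean speed in m/s. With until_force (N) it stops when the force on the tool has changed by that much, and returns True; else False.
- set_joints(angles): joint-space move.
- let_go() and grab(newtons=None): open the fingers fully, or close them until they stop; newtons is the grip in N (None keeps the last).
- sleep(seconds).
- ik(position, orientation): joint angles nearest the present ones, or None.
- get_state(): the state.
- grab_frame(name): name is "scene" or "top" or "wrist"; returns a dict with "img" (400x640x3 uint8, red, green, blue), "fx", "fy", "cx", "cy" (pixels), "cam_to_world" (4x4, takes a point from camera to world coordinates); the wrist camera has in their place "T_tool_cam" (4x4, takes a point from camera to tool coordinates, whose origin is the TCP and whose axes are the tool frame's). Camera axes: x right, y down, z forward; pixel columns grow to the right and rows downward; lengths in m; the calibration is good to about 2 mm. A picture is of the moment at which its call begins: read the wrist's pose just before it. There is no depth.
A pose or a line that the arm cannot do raises MotionError and nothing moves.
- sign_off(): hands the job in, once; it reports no verdict.
Trained networks look in the newest picture that a camera, given by its name, has taken for a name from the list of things; names that differ only in an ending like _2 or _b are one class to them, and where a whole thing is asked for, a point or a joint stands for the part that bears it (a point fixed in the world has none). Each returns a list of dicts, best first, with "score" (0 to 1); they miss things now and then, are a little off and sometimes report something else, mostly with a low value. They report only what shows in the picture. A call takes as long as a camera call. They do not tell look-alikes from the thing itself.
- spot_in(camera, name): "centre" ([column, row] in pixels, amid what is visible of it).
- silhouettes(camera, name): "mask" (400x640 bool, what is visible of it) and "centre" ([column, row] in pixels, amid what is visible of it).
- tip_of(camera, name): "centre" ([column, row] in pixels: a listed point, or the origin of a listed thing).
The state is a dict: "clock": time; "q": joint angles; "joint_velocities": joint speeds; "tau": joint torques, N m; "position": TCP position; "eef_rot": TCP orientation; "contact_force": force on the tool from outside, world axes, zero at the start; "wrist_torque": the same for the moment, N m; "finger_gap": opening from 0.0 (shut) to 1.0 (fully open).
Only numpy, scipy, OpenCV 4.12 (cv2) and the standard library are available. Lean on these libraries where they do the work, as an engineer would, in place of code of your own. Each camera call takes 0.05 s, during which the arm holds its last target. There are 200 camera calls.

## Working session

There is one attempt and no reset: what is moved stays moved. The work goes in short steps, each a Python script; the robot and the scene stay as the last script left them, time stands still between calls to the robot, and variables do not carry over. Pictures are saved under pics/ and viewed, about 8 in all and at most 12, crops included, and the job is handed in when it is done.

```bash
mkdir -p pics; ls; python3 - <<'E'
from cell import *
import cv2,numpy as np
for c in ["scene","top"]:
    f=grab_frame(c); cv2.imwrite(f"pics/{c}0.png",f["img"][:,:,::-1])
    print(c,f["fx"],f["fy"],f["cx"],f["cy"],np.round(f["cam_to_world"],4).tolist())
    for n in ["tower","gauge","gauge_hole","stand","hook_seat","hook_tip","square","rack","template"]:
        print(n,[(round(d["score"],2),np.round(d["centre"],1).tolist()) for d in tip_of(c,n)][:4],"|",[(round(d["score"],2),np.round(d["centre"],1).tolist()) for d in spot_in(c,n)][:4] if n in("tower","gauge","template") else "")
print(get_state())
E
```

```text
pics
scene 475.1535283056681 475.1535283056681 316.9060418178005 203.80499893015846 [[0.7499, 0.4475, -0.4873, 1.4352], [0.6615, -0.4934, 0.5648, -1.015], [0.0123, -0.7459, -0.6659, 1.3755], [0.0, 0.0, 0.0, 1.0]]
tower [(0.77, [296.6, 227.6]), (0.18, [267.6, 279.9])] | [(0.87, [308.0, 230.9]), (0.22, [278.9, 250.7])]
gauge [(0.88, [221.7, 272.4]), (0.73, [203.8, 297.2]), (0.64, [261.8, 290.2]), (0.61, [267.0, 278.0])] | [(0.89, [202.2, 258.2]), (0.83, [199.5, 310.3]), (0.78, [249.0, 265.4])]
gauge_hole [(0.93, [246.8, 258.5]), (0.85, [194.3, 244.9]), (0.79, [202.1, 319.5])] | 
stand [(0.68, [371.7, 209.4]), (0.46, [254.2, 228.0])] | 
hook_seat [] | 
hook_tip [(0.66, [376.1, 168.7])] | 
square [(0.56, [336.3, 195.1])] | 
rack [(0.77, [266.1, 277.8])] | 
template [(0.73, [287.0, 273.4]), (0.5, [345.6, 276.5])] | [(0.58, [280.2, 250.1]), (0.34, [277.0, 277.0])]
top 453.35536772552905 453.35536772552905 320.64741950555924 199.64379740059064 [[0.0135, -0.9902, 0.139, 0.342], [-0.9999, -0.014, -0.0029, 0.0275], [0.0048, -0.139, -0.9903, 1.6061], [0.0, 0.0, 0.0, 1.0]]
tower [(0.67, [334.8, 
[... 628 characters left out ...]
)] | [(0.55, [393.5, 194.3])]
{'clock': 1.3, 'q': array([-1.34222685e+00,  3.26187198e-01, -1.92598676e-01,  1.05196471e+00,
       -6.91524034e-06,  1.43659816e+00]), 'joint_velocities': array([ 0.00160463,  0.00094354,  0.00027828,  0.00034341,  0.00165114,
       -0.00066313]), 'tau': array([ 5.19663481e-04, -4.43339038e+01,  2.62753183e+01,  1.23560789e-03,
       -7.03585192e-05, -3.59181186e-06]), 'position': array([ 0.19519192, -0.51423381,  0.23128832]), 'eef_rot': array([ 2.58569693e+00, -1.78425060e+00,  4.58383796e-05]), 'contact_force': array([-0.34364829,  0.635119  ,  0.40731337]), 'wrist_torque': array([ 0.07546552, -0.01378839,  0.00552397]), 'finger_gap': 0.9949777516333097}
```

```bash
python3 - <<'E'
import cv2,numpy as np
t=cv2.imread("pics/top0.png"); s=cv2.imread("pics/scene0.png")
cv2.imwrite("pics/t1.png",cv2.resize(t[120:320,200:520],(800,500),interpolation=cv2.INTER_CUBIC))
cv2.imwrite("pics/s1.png",cv2.resize(s[130:350,150:470],(800,550),interpolation=cv2.INTER_CUBIC))
E
```

```text
(no output)
```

View pics/t1.png

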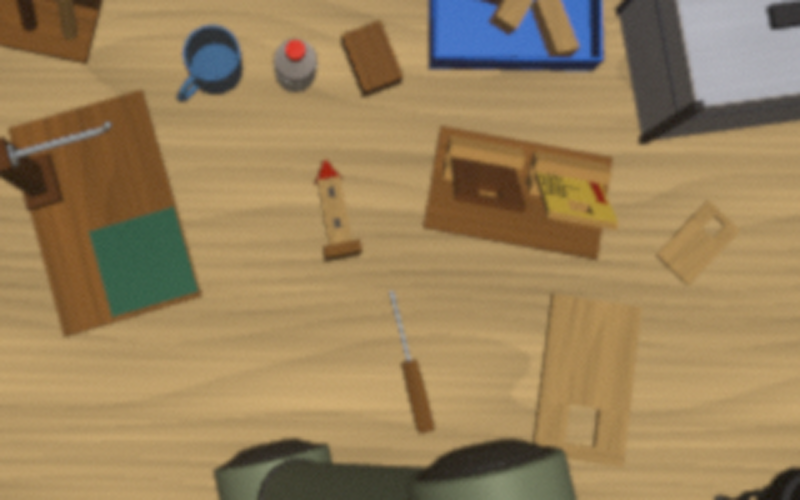

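View pics/s1.png

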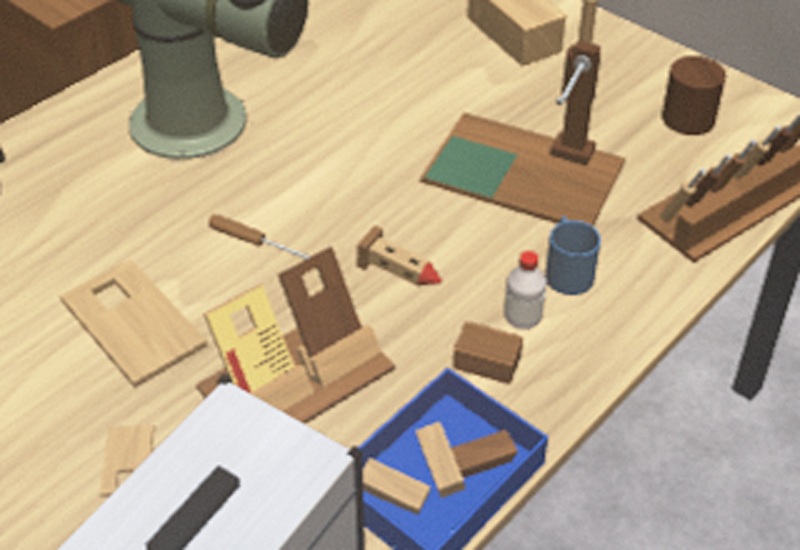

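```bash
cat > h.py <<'E'
import numpy as np, cv2
from scipy.optimize import least_squares
from scipy.spatial.transform import Rotation as R
CAMS={"scene":((475.1535,316.906,203.805),np.array([[0.7499,0.4475,-0.4873,1.4352],[0.6615,-0.4934,0.5648,-1.015],[0.0123,-0.7459,-0.6659,1.3755],[0,0,0,1.]])),
"top":((453.3554,320.6474,199.6438),np.array([[0.0135,-0.9902,0.139,0.342],[-0.9999,-0.014,-0.0029,0.0275],[0.0048,-0.139,-0.9903,1.6061],[0,0,0,1.]]))}
def proj(P,K,T):
    p=(np.asarray(P,float)-T[:3,3])@T[:3,:3]
    return np.c_[K[0]*p[:,0]/p[:,2]+K[1],K[0]*p[:,1]/p[:,2]+K[2]]
def ray(px,K,T,z):  # point on the plane at height z
    d=T[:3,:3]@np.array([(px[0]-K[1])/K[0],(px[1]-K[2])/K[0],1]); o=T[:3,3]
    return o+d*(z-o[2])/d[2]
def pose2(q,P):
    P=np.asarray(P,float); c,s=np.cos(q[2]),np.sin(q[2])
    return np.c_[q[0]+c*P[:,0]-s*P[:,1],q[1]+s*P[:,0]+c*P[:,1],P[:,2]]
def fit(obs,q0):  # obs: (K,T,pts(local, world heights),pixels)
    f=lambda q:np.concatenate([(proj(pose2(q,P),K,T)-px).ravel() for K,T,P,px in obs])
    r=least_squares(f,q0,loss='soft_l1'); return r.x,f(r.x).reshape(-1,2)
def Rt(z,x):  # rotation with tool z, and x
    z=np.array(z,float);z/=np.linalg.norm(z);x=np.array(x,float);x-=z*(x@z);x/=np.linalg.norm(x)
    return R.from_matrix(np.c_[x,np.cross(z,x),z])
def wcam(name):
    from cell import get_state,grab_frame
    s=get_state();f=grab_frame("wrist")
    W=np.eye(4);W[:3,:3]=R.from_rotvec(s["eef_rot"]).as_matrix();W[:3,3]=s["position"]
    T=W@f["T_tool_cam"];K=(f["fx"],f["cx"],f["cy"])
    cv2.imwrite(f"pics/{name}.png",f["img"][:,:,::-1]);np.savez(f"pics/{name}.npz",T=T,K=K)
    return K,T
E
python3 - <<'E'
from h import *
tz=lambda a:np.array(a)/2.5+[200,120]; sz=lambda a:np.array(a)/2.5+[150,130]
KT,TT=CAMS["top"];KS,TS=CAMS["scene"]
B=[(-.065,-.09,.012),(-.065,.22,.012),(.135,.22,.012),(.135,-.09,.012)]
obs=[(KT,TT,B,tz([(143,92),(200,293),(66,335),(10,128)])),(KS,TS,B,sz([(597,222),(420,180),(463,113),(625,158)])),
(KT,TT,[(0,.15,.013),(-.026,0,.226)],np.array([(258.9,224.9),(241.9,168.6)])),(KS,TS,[(0,.15,.013),(-.026,0,.226)],np.array([(336.3,195.1),(376.1,168.7)]))]
q,r=fit(obs,[.6,.25,1.4]);print("stand",q.round(4),r.round(1).tolist());st=q
C=[(-.075,.125,.01),(-.075,-.125,.01),(.075,-.125,.01),(.075,.125,.01)]
q,r=fit([(KT,TT,C,tz([(424,228),(598,259),(611,157),(442,126)])),(KS,TS,C[3:],sz([(393,368)]))],[.55,-.2,0]);print("rack",q.round(4),r.round(1).tolist());rk=q
q,r=fit([(KT,TT,[(0,0,.026),(.14,0,.019)],[tz((340,257)),tz((326,159))]),(KS,TS,[(0,0,.026),(.14,0,.019)],[np.array((296.6,227.6)),sz((441,278))])],[.5,0,0]);print("tower",q.round(4),r.round(1).tolist());tw=q
np.savez("est.npz",st=st,rk=rk,tw=tw)
from cell import *
# reach checks
tow=lambda tilt:(lambda a:(a))(0)
d=np.array([np.cos(tw[2]),np.sin(tw[2]),0]);l=np.array([-d[1],d[0],0]);Z=np.array([0,0,1.])
for tilt in (0,15,30):
  t=np.radians(tilt)
  z1=-Z*np.cos(t)-d*np.sin(t); sq=pose2(st,[(0,.15,.013)])[0]
  for sg in(1,-1):
    a=ik(pose2(tw,[(.07,0,.024)])[0]+.019*z1,Rt(z1,sg*l).as_rotvec())
    for yaw in st[2]-np.pi/2*np.array([0,1,2,3]):
        dd=np.array([np.cos(yaw),np.sin(yaw),0]);ll=np.array([-dd[1],dd[0],0]);z2=dd*np.cos(t)-Z*np.sin(t)
        b=ik(sq+Z*.07+.019*z2,Rt(z2,sg*ll).as_rotvec())
        print(tilt,sg,round(yaw,2),None if a is None else a.round(2),None if b is None else b.round(2))
xg=np.array([np.cos(rk[2]),np.sin(rk[2]),0]);gz=Z*np.cos(np.pi/6)-xg*.5;gx=xg*np.cos(np.pi/6)+Z*.5;gy=np.cross(gz,gx)
o=pose2(rk,[(.03,-.06,.03)])[0];sx=np.array([np.cos(st[2]),np.sin(st[2]),0]);sy=np.array([-sx[1],sx[0],0])
for sg in(1,-1):
  a=ik(o+gz*.116-gy*.03,Rt(-gz,sg*gx).as_rotvec())
  b=ik(pose2(st,[(0,0,.069)])[0]+Z*.116+sy*.03,Rt(-Z,-sg*sx).as_rotvec());print("g",sg,a,b)
E
```

```text
stand [0.6188 0.2897 1.8889] [[-0.8, -1.8], [1.3, 0.2], [-0.0, 0.6], [-1.3, 0.1], [-1.7, 2.3], [0.4, -1.0], [0.1, -0.3], [0.2, -0.6], [-1.1, -1.0], [1.3, 0.8], [2.5, 1.1], [-2.0, 0.8]]
rack [ 0.5805 -0.2874 -0.17  ] [[0.1, -0.1], [0.2, 0.3], [1.1, 0.0], [-0.1, -0.2], [1.0, -1.6]]
tower [ 0.4828 -0.0325  0.1626] [[0.2, 0.0], [-0.3, 0.5], [0.3, -0.1], [0.1, 1.1]]
0 1 1.89 [-0.17  0.58 -0.45  0.54  0.   -0.33] [-0.18  1.3   0.03  1.87  1.07 -3.14]
0 1 0.32 [-0.17  0.58 -0.45  0.54  0.   -0.33] None
0 1 -1.25 [-0.17  0.58 -0.45  0.54  0.   -0.33] [ 0.81  1.38  0.31  2.07 -1.08 -3.14]
0 1 -2.82 [-0.17  0.58 -0.45  0.54  0.   -0.33] None
0 -1 1.89 [-0.17  0.58 -0.45  0.54  0.    2.81] [-0.18  1.3   0.03  1.87  1.07 -0.  ]
0 -1 0.32 [-0.17  0.58 -0.45  0.54  0.    2.81] None
0 -1 -1.25 [-0.17  0.58 -0.45  0.54  0.    2.81] [ 0.81  1.38  0.31  2.07 -1.08 -0.  ]
0 -1 -2.82 [-0.17  0.58 -0.45  0.54  0.    2.81] None
15 1 1.89 [-0.13  0.74 -0.16  0.92 -0.08 -0.29] [-0.16  1.05 -0.14  1.43  1.03 -2.68]
15 1 0.32 [-0.13  0.74 -0.16  0.92 -0.08 -0.29] None
15 1 -1.25 [-0.13  0.74 -0.16  0.92 -0.08
[... 631 characters left out ...]
94  0.15  1.29 -0.13 -0.23] [ 0.33  1.33  0.8   2.09  0.01 -3.14]
30 -1 1.89 [-0.1   0.94  0.15  1.29 -0.13  2.91] [-0.12  0.84 -0.28  1.09  0.9   0.82]
30 -1 0.32 [-0.1   0.94  0.15  1.29 -0.13  2.91] None
30 -1 -1.25 [-0.1   0.94  0.15  1.29 -0.13  2.91] [ 0.76  0.92 -0.06  1.22 -0.9  -0.82]
30 -1 -2.82 [-0.1   0.94  0.15  1.29 -0.13  2.91] [0.33 1.33 0.8  2.09 0.01 0.01]
g 1 [-0.86983196  0.35474069 -0.59608278  0.20409356  0.327894    0.94073075] [ 0.3304597   0.54899341  0.03583107  1.05763399  0.         -3.1292307 ]
g -1 [-0.86983196  0.35474069 -0.59608278  0.20409356  0.327894   -2.2008619 ] [3.30459701e-01 5.48993405e-01 3.58310712e-02 1.05763399e+00
 4.44089210e-16 1.23619520e-02]
```

```bash
cat >> h.py <<'E'
Z=np.array([0,0,1.]); TL=np.radians(25); TH=np.arctan(5/94)
def tower_frame(tw):  # tower origin, axes x(side),n(up),u(axis)
    d=np.array([np.cos(tw[2]),np.sin(tw[2]),0]);u=d*np.cos(TH)-Z*np.sin(TH);l=np.array([-d[1],d[0],0]);n=np.cross(u,l)
    return np.array([tw[0],tw[1],.0268]),l,n,u
def tower_pts(tw):
    o,l,n,u=tower_frame(tw);g=lambda a,b,c:o+a*l+b*n+c*u
    return np.array([g(s*.026,.026,c) for s in(-1,1) for c in(0,.016)]+[g(s*.016,.016,c) for s in(-1,1) for c in(.016,.11)]+[g(0,0,.14)])
def overlay(name,P,K,T,out,crop=None):
    im=cv2.imread(f"pics/{name}.png")
    for i,p in enumerate(proj(P,K,T)): cv2.drawMarker(im,tuple(int(round(v)) for v in p),(255,0,255),0,9,1)
    cv2.imwrite(f"pics/{out}.png",im)
E
python3 - <<'E'
from h import *
from cell import *
e=np.load("est.npz");tw=e["tw"];o,l,n,u=tower_frame(tw)
z1=-n*np.cos(TL)-u*np.sin(TL);G=o+.06*u+.006*n
c0=get_state()["clock"]
movep(G+.019*z1-.12*z1,Rt(z1,-l).as_rotvec())
print(get_state()["clock"]-c0,get_state()["q"].round(2))
K,T=wcam("w1");print(T.round(3).tolist(),K)
for nme in("tower",):print([(x["score"],x["centre"]) for x in tip_of("wrist",nme)])
P=tower_pts(tw);print(proj(P,K,T).round(0).tolist());overlay("w1",P,K,T,"w1o")
E
```

```text
2.325 [-0.09  0.89  0.38  1.53 -0.12  2.92]
[[0.16, -0.702, -0.694, 0.719], [-0.987, -0.114, -0.113, 0.005], [0.0, 0.703, -0.711, 0.21], [0.0, 0.0, 0.0, 1.0]] (282.2518455623722, 320.5032736870865, 203.87251745695377)
[(0.64, [324.6, 241.9])]
[[346.0, 263.0], [347.0, 253.0], [293.0, 263.0], [292.0, 253.0], [336.0, 245.0], [340.0, 164.0], [303.0, 245.0], [298.0, 164.0], [319.0, 117.0]]
```

View pics/w1o.png

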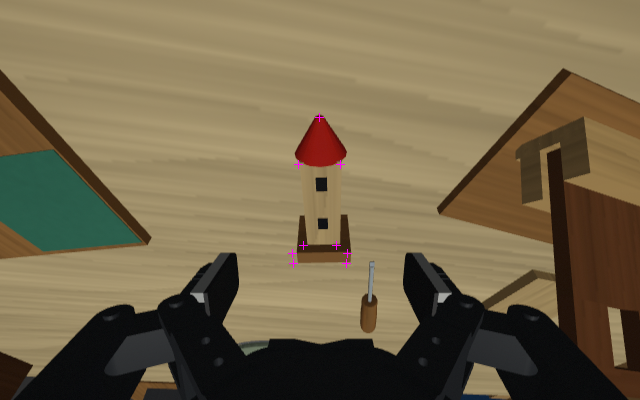

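```bash
python3 - <<'E'
from h import *
from cell import *
e=dict(np.load("est.npz"));tw=e["tw"];d=np.load("pics/w1.npz");K,T=d["K"],d["T"]
px=np.array([(351,262),(298,262),(320,114)])
r=least_squares(lambda q:(proj(tower_pts(q)[[0,2,8]],K,T)-px).ravel(),tw);tw=r.x;print(tw,r.fun.round(1))
print("stand corner",proj(pose2(e["st"],[(-.065,.22,.012)]),K,T),"rack corner seen ~437,210",proj(pose2(e["rk"],[(.075,.125,.01),(-.075,.125,.01)]),K,T))
e["tw"]=tw;np.savez("est.npz",**e)
o,l,n,u=tower_frame(tw);z1=-n*np.cos(TL)-u*np.sin(TL);G=o+.06*u+.007*n;rv=Rt(z1,-l).as_rotvec()
movep(G+.019*z1-.1*z1,rv)
c=move_l(G+.019*z1,.12,until_force=12);print("contact",c,get_state()["position"]-(G+.019*z1))
grab(45);s=get_state();print(s["finger_gap"],s["contact_force"])
move_l(s["position"]+.12*Z,.2);s=get_state();print(s["finger_gap"],s["contact_force"],s["clock"])
# placing pose check
sq=pose2(e["st"],[(0,.15,.013)])[0]
for off in(0,-.3,-.6,.3):
    yaw=e["st"][2]+off;dd=np.array([np.cos(yaw),np.sin(yaw),0]);ll=np.array([-dd[1],dd[0],0]);z2=dd*np.cos(TL)-Z*np.sin(TL)
    for h in(.1,0): 
        b=ik(sq+Z*(.06+h)-dd*.007+.019*z2,Rt(z2,-ll).as_rotvec());print(off,h,None if b is None else b.round(2))
E
```

```text
[ 0.48617671 -0.03685716  0.1908912 ] [-0.1 -0.5 -0.   0.4  0.1  0.1]
stand corner [[147.56018174 244.22705065]] rack corner seen ~437,210 [[572.38676244  73.7944117 ]
 [439.68136991 215.32969405]]
contact False [ 9.64172496e-04 -4.96744109e-05  6.89934180e-04]
0.3691256999902596 [ 0.42728272 -0.1982925   2.02586907]
0.364965697910226 [-0.25290351  0.79428357 -1.5135557 ] 6.2417
0 0.1 [-0.15  0.77 -0.21  1.35  0.94  0.7 ]
0 0 [-0.15  0.92 -0.23  1.19  0.94  0.7 ]
-0.3 0.1 [-0.2   0.6  -0.52  0.89  1.09  1.09]
-0.3 0 [-0.2   0.78 -0.55  0.68  1.09  1.09]
-0.6 0.1 [-0.21  0.41 -0.89  0.13  1.13  1.73]
-0.6 0 [-0.21  0.66 -0.93 -0.16  1.13  1.73]
0.3 0.1 [-0.07  0.91  0.06  1.66  0.77  0.47]
0.3 0 [-0.07  1.05  0.06  1.52  0.77  0.47]
```

```bash
python3 - <<'E'
from h import *
from cell import *
e=dict(np.load("est.npz"))
sq=pose2(e["st"],[(0,.15,.013)])[0]+[.003,0,0];print(sq)
yaw=e["st"][2];dd=np.array([np.cos(yaw),np.sin(yaw),0]);ll=np.array([-dd[1],dd[0],0]);z2=dd*np.cos(TL)-Z*np.sin(TL)
p=sq+Z*.06-dd*.007+.019*z2
movep(p+.09*Z,Rt(z2,-ll).as_rotvec());print(get_state()["clock"])
move_l(p+.02*Z,.15)
c=move_l(p-.008*Z,.03,until_force=4);s=get_state();print(c,s["position"]-p,s["contact_force"],s["clock"])
f=grab_frame("scene");cv2.imwrite("pics/s2.png",f["img"][:,:,::-1])
cv2.imwrite("pics/s2c.png",cv2.resize(f["img"][100:260,270:470,::-1],None,fx=3,fy=3,interpolation=cv2.INTER_CUBIC))
E
```

```text
[0.47935301 0.24278576 0.013     ]
8.125
True [1.08245548e-05 5.97236946e-05 2.08740537e-03] [-0.0876466  -0.98533024  3.12774727] 9.375
```

View pics/s2c.png

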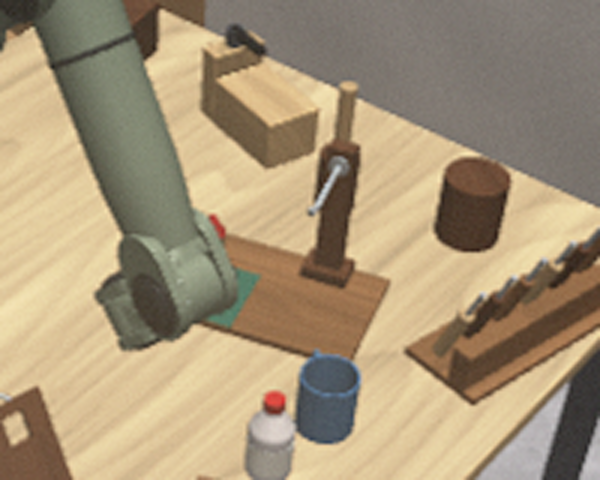

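```bash
python3 - <<'E'
from h import *
from cell import *
s=get_state();p=s["position"]
c=move_l(p-.003*Z,.02,until_force=6);s=get_state();print(c,s["position"]-p,s["contact_force"])
let_go();z=R.from_rotvec(s["eef_rot"]).as_matrix()[:,2];sleep(.2)
move_l(get_state()["position"]-.13*z,.2)
s=get_state();print(s["clock"])
K,T=wcam("w2")
e=np.load("est.npz")
st=e["st"];P=pose2(st,[(0,0,.214),(-.026,0,.226),(.1,0,.214),(0,.15,.013),(0,.15,.153),(-.065,.22,.012),(-.065,-.09,.012),(.135,.22,.012)])
print(proj(P,K,T).round(0).tolist());overlay("w2",P,K,T,"w2o")
for n in("hook_tip","hook_seat","square","tower"):print(n,[(x["score"],x["centre"]) for x in tip_of("wrist",n)])
E
```

```text
True [0.00016185 0.00033549 0.00010662] [ 0.56237086 -2.22194882  3.51414544]
11.2083
[[555.0, 24.0], [598.0, 6.0], [485.0, 3.0], [318.0, 239.0], [317.0, 117.0], [242.0, 293.0], [576.0, 291.0], [270.0, 169.0]]
hook_tip [(0.76, [595.1, 8.1])]
hook_seat [(0.91, [551.5, 23.6])]
square []
tower [(0.74, [321.3, 238.5])]
```

View pics/w2o.png

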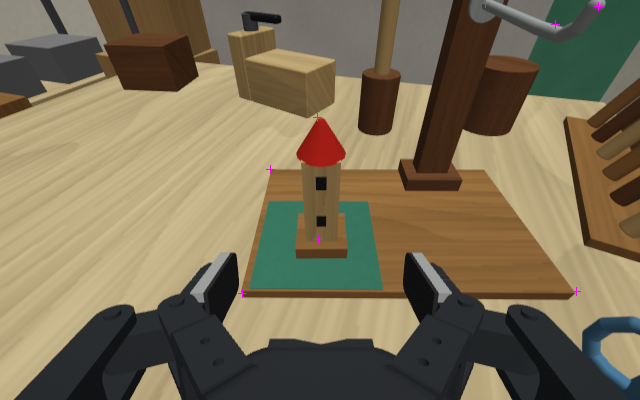

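```bash
cat >> h.py <<'E'
def gframe(rk,y=-.06):
    xg=np.array([np.cos(rk[2]),np.sin(rk[2]),0]);gz=Z*np.cos(np.pi/6)-xg*.5;gx=xg*np.cos(np.pi/6)+Z*.5
    b=pose2(rk,[(.03,y,.03)])[0];return b,gx,np.cross(gz,gx),gz
def gpts(rk,y=-.06):
    o,gx,gy,gz=gframe(rk,y);g=lambda a,b,c:o+a*gx+b*gy+c*gz
    return np.array([g(-.005,-.045,.16),g(-.005,.045,.16),g(-.005,-.015,.145),g(-.005,.015,.145),g(-.005,.015,.107),g(-.005,-.015,.107)])
E
python3 - <<'E'
from h import *
from cell import *
rk=np.load("est.npz")["rk"];o,gx,gy,gz=gframe(rk)
s=get_state();move_l(s["position"]+.14*Z,.25)
p=o+gz*(.116+.13)-gy*.03;rv=Rt(-gz,-gx).as_rotvec()
print(ik(p,rv),ik(o+gz*.116-gy*.03,rv))
movep(p,rv);print(get_state()["clock"],get_state()["q"].round(2))
K,T=wcam("w3");P=np.r_[gpts(rk),gpts(rk,.06)];print(proj(P,K,T).round(0).tolist());overlay("w3",P,K,T,"w3o")
print([(x["score"],x["centre"]) for x in tip_of("wrist","gauge_hole")],[(x["score"],x["centre"]) for x in spot_in("wrist","template")])
E
```

```text
[-0.96032932  0.12254862 -0.56194712  0.50043985  0.36323226 -2.28941863] [-0.86983196  0.35474069 -0.59608278  0.20409356  0.327894   -2.2008619 ]
14.55 [-0.96  0.12 -0.56  0.5   0.36 -2.29]
[[326.0, 191.0], [326.0, 286.0], [326.0, 219.0], [326.0, 249.0], [325.0, 233.0], [325.0, 207.0], [326.0, 313.0], [325.0, 386.0], [325.0, 328.0], [325.0, 351.0], [325.0, 326.0], [325.0, 305.0]]
[(0.62, [351.8, 20.4])] [(0.74, [321.1, 314.0])]
```

View pics/w3o.png

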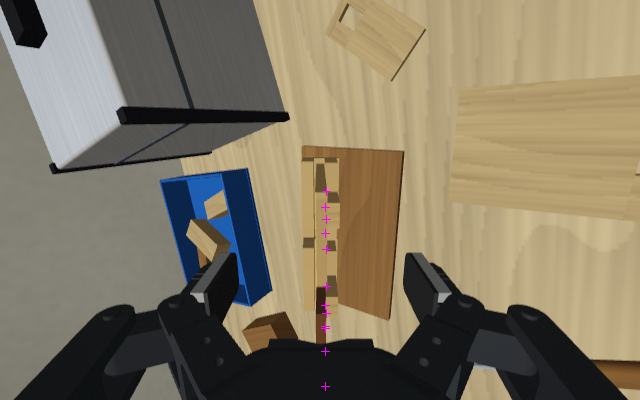

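```bash
python3 - <<'E'
import cv2
i=cv2.imread("pics/w3.png");cv2.imwrite("pics/w3c.png",cv2.resize(i[140:300,270:410],None,fx=3.7,fy=3.7,interpolation=cv2.INTER_CUBIC))
E
```

```text
(no output)
```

View pics/w3c.png

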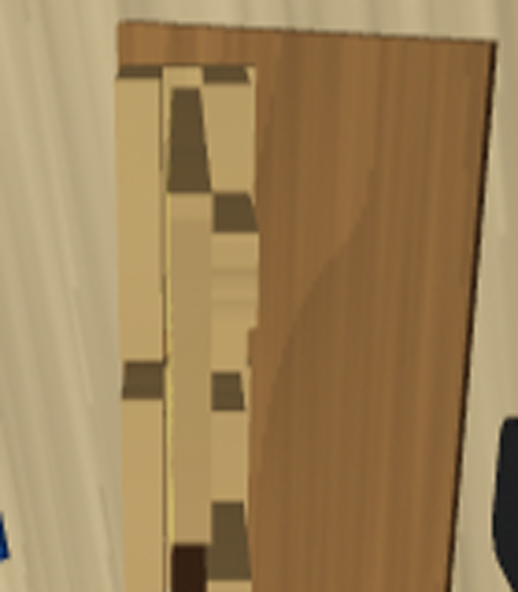

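```bash
python3 - <<'E'
from h import *
from cell import *
e=np.load("est.npz");rk=e["rk"];st=e["st"];o,gx,gy,gz=gframe(rk)
p=o+gz*.114-gy*.03-gx*.001
c=move_l(p+gz*.05,.2,until_force=12) or move_l(p,.08,until_force=10)
print("contact",c,get_state()["position"]-p)
grab(70);s=get_state();print(s["finger_gap"],s["contact_force"])
move_l(s["position"]+gz*.02,.05);s=get_state();print(s["finger_gap"],s["contact_force"])
move_l(s["position"]+gz*.1,.2);s=get_state();print(s["finger_gap"],s["contact_force"],s["clock"])
sx=np.array([np.cos(st[2]),np.sin(st[2]),0]);sy=np.array([-sx[1],sx[0],0]);hk=pose2(st,[(0,0,0)])[0]
rv=Rt(-Z,sx).as_rotvec()
movep([.55,.05,.34],rv)
q=hk-.10*sx+.03*sy+Z*(.218-.126+.114)
movep(q+.06*Z,rv);print(get_state()["clock"],get_state()["finger_gap"])
K,T=wcam("w4");P=pose2(st,[(0,0,.214),(-.026,0,.226),(.1,0,.218)])
print(proj(P,K,T).round(0).tolist());overlay("w4",P,K,T,"w4o")
for n in("hook_tip","hook_seat"):print(n,[(x["score"],x["centre"]) for x in tip_of("wrist",n)])
E
```

```text
contact False [ 4.07760748e-05 -4.17358298e-05  1.30144604e-04]
0.1114551218147991 [-0.29313584 -1.07744688  2.66440664]
0.1076740776708461 [ 0.8115677  -0.04218287  0.5262455 ]
0.1072782495361958 [-0.57205417  0.12539127 -1.99062982] 17.9167
20.3083 0.1090849084988054
[[452.0, 260.0], [424.0, 268.0], [588.0, 263.0]]
hook_tip [(0.67, [423.3, 266.6])]
hook_seat [(0.83, [453.2, 258.9])]
```

View pics/w4o.png

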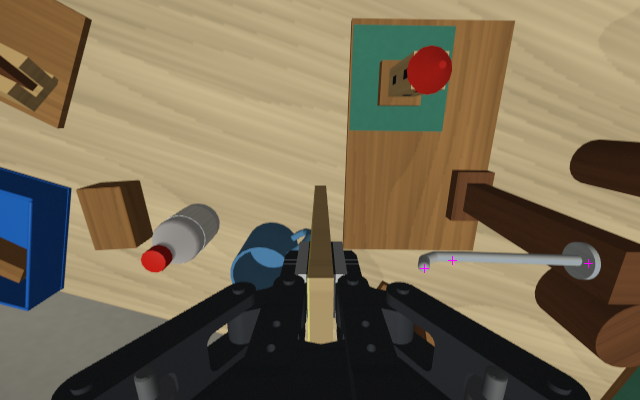

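```bash
python3 - <<'E'
from h import *
from cell import *
st=np.load("est.npz")["st"]
s=get_state();move_l(s["position"]-.06*Z,.2);s=get_state();print(s["position"],s["clock"])
f=grab_frame("scene");cv2.imwrite("pics/s3.png",f["img"][:,:,::-1]);K,T=CAMS["scene"]
W=R.from_rotvec(s["eef_rot"]).as_matrix();gx=-W[:,0];gz=-W[:,2];gy=np.cross(gz,gx);o=s["position"]-.114*gz+.03*gy
print((o+.126*gz),gx)
g=lambda a,b,c:o+a*gx+b*gy+c*gz
P=[g(.005,0,.126)]+[g(.005,b,c) for b in(-.045,.045) for c in(0,.16)]+list(pose2(st,[(0,0,.214),(-.026,0,.226)]))
print(proj(P,K,T).round(1).tolist());overlay("s3",P,K,T,"s3o")
i=cv2.imread("pics/s3o.png");cv2.imwrite("pics/s3c.png",cv2.resize(i[120:250,290:450],None,fx=4.5,fy=4.5,interpolation=cv2.INTER_CUBIC))
for n in("gauge_hole","hook_tip","gauge"):print(n,[(x["score"],x["centre"]) for x in tip_of("scene",n)])
E
```

```text
[0.62192526 0.18300305 0.20831854] 20.9
[0.65043147 0.19235501 0.22031589] [ 3.11704325e-01 -9.50179147e-01  4.44562647e-05]
[[367.3, 182.5], [354.2, 203.7], [356.9, 172.5], [375.3, 209.8], [379.3, 178.6], [375.8, 168.3], [374.1, 169.5]]
gauge_hole [(0.9, [194.3, 248.5]), (0.6, [368.1, 181.1]), (0.55, [202.3, 318.7])]
hook_tip [(0.63, [373.0, 167.2]), (0.41, [376.4, 243.3])]
gauge [(0.82, [364.0, 207.2]), (0.79, [219.8, 275.1]), (0.55, [202.8, 300.2])]
```

View pics/s3c.png

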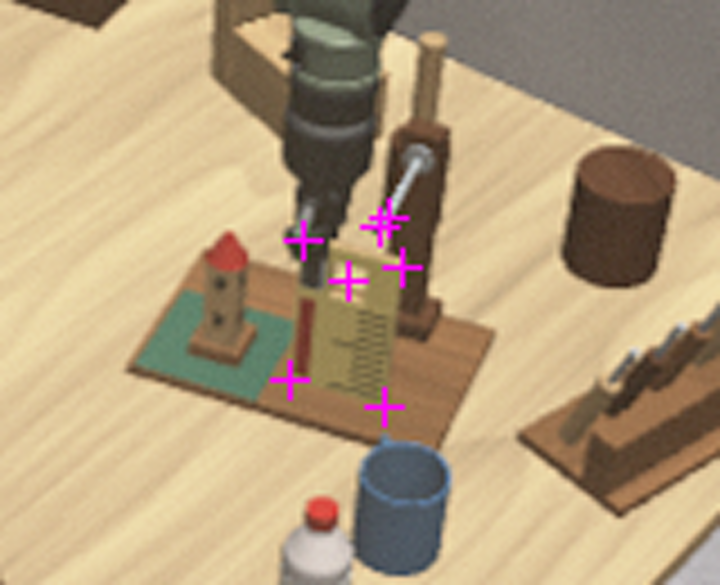

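```bash
python3 - <<'E'
from h import *
from cell import *
st=np.load("est.npz")["st"]
sx=np.array([np.cos(st[2]),np.sin(st[2]),0]);sy=np.array([-sx[1],sx[0],0])
p=get_state()["position"]+.002*sy-.001*Z
move_l(p,.1)
c=move_l(p+.10*sx,.06,until_force=5);s=get_state();print("in",c,(s["position"]-p)@sx,s["contact_force"],s["clock"])
if not c:
    z0=s["position"][2]
    c=move_l(s["position"]-.032*Z,.03,until_force=2.5);s=get_state();print("down",c,s["position"][2]-z0,s["contact_force"],s["clock"])
K,T=wcam("w5")
f=grab_frame("scene");cv2.imwrite("pics/s4.png",f["img"][:,:,::-1])
i=cv2.imread("pics/s4.png")[120:250,290:430];j=cv2.imread("pics/w5.png")[150:400,200:520]
i=cv2.resize(i,None,fx=2.7,fy=2.7,interpolation=cv2.INTER_CUBIC);j=cv2.resize(j,(int(320*351/250),351))
cv2.imwrite("pics/c5.png",np.hstack([i[:351],j])[:, :800]);print(i.shape,j.shape)
E
```

```text
in False 0.09967815453703294 [ 0.22439645 -0.05335775 -1.04863396] 23.1667
down True -0.02577710329989155 [-0.97771395  1.051909    4.02085061] 23.975
(351, 378, 3) (351, 449, 3)
```

View pics/c5.png

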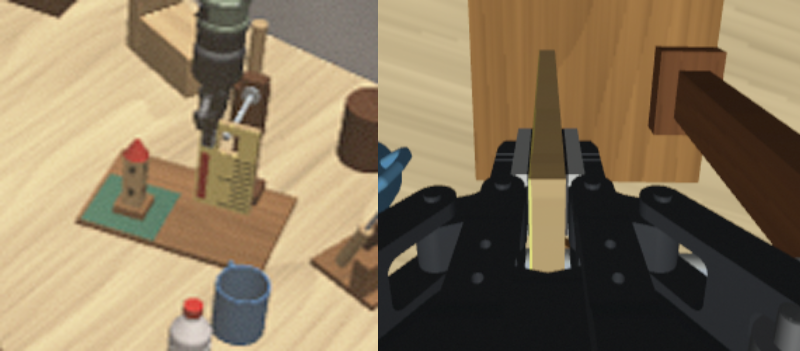

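```bash
python3 - <<'E'
from h import *
from cell import *
let_go();sleep(.3);s=get_state();print(s["contact_force"])
move_l(s["position"]+.05*Z,.06,until_force=6);move_l(get_state()["position"]+.08*Z,.2)
s=get_state();print(s["position"],s["clock"])
st=np.load("est.npz")["st"]
sx=np.array([np.cos(st[2]),np.sin(st[2]),0])
# back off outward, look with tilted tool at the gauge
p=np.array([.40,-.02,.33]);tgt=pose2(st,[(0,.05,.13)])[0];z=tgt-p;x=np.cross(z,Z)
for sg in(1,-1):print(ik(p,Rt(z,sg*x).as_rotvec()))
E
```

```text
[ 0.23678146 -1.2306324   0.04432659]
[0.58870201 0.27754563 0.31040097] 26.6333
[-0.9460936   0.17619718 -0.59668451  1.40297181  0.90713059  0.85030444]
[-0.9460936   0.17619718 -0.59668451  1.40297181  0.90713059 -2.29128821]
```

```bash
python3 - <<'E'
from h import *
from cell import *
st=np.load("est.npz")["st"]
p=np.array([.40,-.02,.33]);tgt=pose2(st,[(0,.05,.13)])[0];z=tgt-p;x=np.cross(z,Z)
movep(p,Rt(z,x).as_rotvec());K,T=wcam("w6");sleep(.5)
P=pose2(st,[(-.005,-.045,.069),(-.005,.045,.069),(-.005,-.045,.229),(-.005,.045,.229),(0,.15,.153)]);print(proj(P,K,T).round(1).tolist())
f=grab_frame("scene");cv2.imwrite("pics/s5.png",f["img"][:,:,::-1]);print(get_state()["clock"])
overlay("w6",P,K,T,"w6o")
j=cv2.imread("pics/w6o.png");i=cv2.imread("pics/s5.png")[120:250,290:430]
c=proj(P,K,T).mean(0).astype(int);y0=max(0,min(400-200,c[1]-100));x0=max(0,min(640-220,c[0]-110))
print(x0,y0)
cv2.imwrite("pics/c6.png",np.hstack([cv2.resize(i,(431,400),interpolation=cv2.INTER_CUBIC)[:,60:420],cv2.resize(j[y0:y0+200,x0:x0+220],(440,400),interpolation=cv2.INTER_CUBIC)]))
E
```

```text
[[350.5, 162.3], [323.8, 183.0], [357.7, 92.4], [324.9, 111.3], [280.3, 176.6]]
28.625
217 45
```

View pics/c6.png

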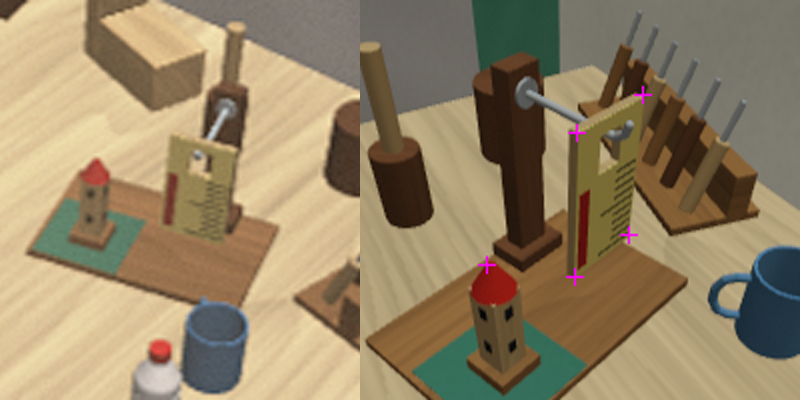

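```bash
python3 - <<'E'
from cell import *
import cv2,numpy as np
a=cv2.imread("pics/s5.png").astype(int);sleep(1);b=grab_frame("scene")["img"][:,:,::-1].astype(int)
print(np.abs(a-b)[120:250,290:430].mean(),np.abs(a-b)[120:250,290:430].max());print(sign_off())
E
```

```text
1.9822344322344323 17
the job is handed in; nothing more can be done
None
```

I stood the tower upright on the green square, then pulled the yellow gauge from the rack's right-hand slot and hung it by its hole on the hook. The robot was clear of everything when I handed the job in, at about 30 s on the clock.

- **Tower:** in the last wrist and scene pictures it stands upright near the middle of the square.
- **Gauge:** it hangs straight down with the graduated face outward. Its corners are within about 2–3 pixels of where the model puts them when it hangs on the hook seat.
- **Stillness:** two scene pictures more than 1 s apart differ by an average of 2 grey levels and at most 17, which I took to be image noise.
- **Other things:** I saw no bystander moved in the final views, but those did not show the rack, template or gouge again.

Small disagreements along the way:
- The wrist camera and the overhead-based estimates differed by about 3–5 mm. I corrected the tower grasp and gave the square and hook small offsets.
- The tower touched down about 2 mm higher than expected.
- The gauge came to rest on the hook about 3 mm lower than the planned 23 mm.

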